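Build a strainer cascade on the open collection tube

ROBOT

A 6-joint arm with a two-finger parallel gripper is mounted at the origin on a cart in front of the work surface, level with it; the furniture and walls round the work are solid. World frame = base frame: x ahead of the robot, y to its left, z up, the work surface at z = 0. Lengths are in m, angles in degrees, forces in N, time in s.
With the tool pointing down it reaches from about 0.4 to 0.825 m from the base axis. Payload 7 kg.
Tool frame: the origin (TCP) lies on the centre line of the jaws, within the pads' length; the fingertips stand 8 mm ahead of it and the grasp point (between the pads) lies 11 mm behind it; z points along the fingers, y is the line along which they close (so a half turn about z gives the same grasp; the last joint's range is limited). The gripper opens to 88 mm and grips with 3 to 60 N. Pads are 19 mm wide; open, the fingers measure 130 mm over their backs; the gripper's body (78 mm by 193 mm) begins 47 mm behind the grasp point.
Start: joints at [86.694, 20.546, 0.682, 0, -70.136, -16.507], TCP at [0.229, 0.635, 0.235] pointing down, gripper open.
Joint ranges: [-176.03, 176.03], [-82.01, 121.73], [-58.28, 71.71], [-173.87, 95.51], [-174.79, -0.11], [-173.66, 173.66]. Speed limits (degrees/s): [136.94, 136.94, 172.46, 180, 180, 180].

INTERFACE

Orientations are given as [roll, pitch, yaw] about the fixed x, y, z axes, in that order (R = Rz(yaw) Ry(pitch) Rx(roll)).
In Python, from plant import ctrl, vision gives the robot as it stands. The module is installed in compiled form; this text tells all that it offers.
- The arm moves only by the tool move_arm, never from a script. Its argument "moves" is one flat list of numbers, 7 for each row, row after row: the finger opening in cm, from 0 to 8.76, then the shift along the tool's x, y, z in cm, then the turn, a rotation vector about the tool's x, y, z in rad. A call has 1 to 8 rows; each row shifts and turns the commanded pose from where the row before left it, along the tool's axes as they then stand; what a row does not reach is not made up. A row lasts 1/10 s, in which the tool goes at most 50 mm and 8.59 degrees, less where a joint would pass 70% of its speed; a pose out of reach is approached as far as the arm can. A call with a gripper value outside its range is refused whole. The fingers move at their own pace and stop on an object; the grip force is fixed at half the most. Time passes only in rows, so rows that do not move let the fingers close. It gives the time, the measured TCP pose, the force, the opening and the grip force at its end, in the units of the state.
- ctrl.get_obs(): the state, without advancing time (a new reading comes with each control period).
- vision.snapshot(name): name is "scene" or "top" or "wrist"; returns (picture, depth): 400x640x3 uint8, red, green, blue; 400x640 float32, m along the optical axis (not along the pixel's ray), 0 where there is no reading.
- vision.camera_model(name): a dict with "vertical_fov" (degrees; the focal length in pixels is half the picture's height over the tangent of half this angle, whatever the lens; pixels are square), "cx", "cy" (the principal point, pixels), "cam_to_world" (4x4, takes a point from camera to world coordinates). Camera axes: x right, y down, z forward; pixel columns grow to the right and rows downward; lengths in m; the calibration is good to about 2 mm. A picture is of the moment at which its call begins: read the wrist's pose just before it. camera_model takes no time and is no camera call; for the wrist camera it gives the pose at the moment of the call.
- ctrl.close_job(): hands the job in; it is judged then, once.
The state is a dict: "clock": time; "joint_pos": joint angles; "qvel": joint speeds; "tau": joint torques, N m; "tool_pos": TCP position; "orientation": TCP orientation; "force": force on the tool from outside, world axes, zero at the start; "moment": the same for the moment, N m; "opening": finger opening in m; "gripper_force": force on a finger pad.
Only numpy, scipy, OpenCV 4.12 (cv2) and the standard library are available. Lean on these libraries where they do the work, as an engineer would, in place of code of your own. Each camera call takes 0.05 s, during which the arm holds its last target. There are 200 camera calls.

TASK

Set up the cell strainer cascade on the open tube in the white rack: blue (finest mesh) into the tube, white on it, yellow (coarsest) on that, and the grey funnel on top, added one at a time in that order, each pushed fully home and upright. Leave the red strainer where it stands and do not knock over the dropper bottle.

Things in the scene. Friction and masses are not known exactly. Their poses are not given: they have to be found in the camera images.
- tube_open_mouth (a point): the one uncapped tube in the white rack: clear plastic, 35 mm across, bore 31 mm, open upward. Point: centre of its mouth at rim height, 88 mm above the worktop; z up. Fixed; it stands in any of the rack's three wells. A strainer seated in it has its centre 6 mm above this point
- strainer_blue_center (a point): blue round cell strainer, pale mesh inside; finest of the three needed. Point: centre, half-way up its 36 mm; z = its axis. Stands on its foot, loose, 18 g. From the foot up: tapered skirt 12 mm high (21 to 28 mm across), then cup 24 mm high, 38 mm across (grip here), bore 31 mm wide, 14 mm deep. Skirt drops into the bore below until the shoulder meets the rim: centres then 24 mm apart
- strainer_white_center (a point): white round cell strainer, pale mesh inside; medium mesh. Point: centre, half-way up its 36 mm; z = its axis. Stands on its foot, loose, 18 g. From the foot up: tapered skirt 12 mm high (21 to 28 mm across), then cup 24 mm high, 38 mm across (grip here), bore 31 mm wide, 14 mm deep. Skirt drops into the bore below until the shoulder meets the rim: centres then 24 mm apart
- strainer_yellow_center (a point): yellow round cell strainer, pale mesh inside; coarsest mesh. Point: centre, half-way up its 36 mm; z = its axis. Stands on its foot, loose, 18 g. From the foot up: tapered skirt 12 mm high (21 to 28 mm across), then cup 24 mm high, 38 mm across (grip here), bore 31 mm wide, 14 mm deep. Skirt drops into the bore below until the shoulder meets the rim: centres then 24 mm apart
- strainer_red_center (a point): red round cell strainer, pale mesh inside; a spare, not needed. Point: centre, half-way up its 36 mm; z = its axis. Stands on its foot, loose, 18 g. From the foot up: tapered skirt 12 mm high (21 to 28 mm across), then cup 24 mm high, 38 mm across (grip here), bore 31 mm wide, 14 mm deep. Skirt drops into the bore below until the shoulder meets the rim: centres then 24 mm apart
- funnel_center (a point): grey round funnel, loose, 25 g. Point: centre, half-way up its 46 mm; z = its axis. Stands on its foot. From the foot up: tapered skirt 12 mm high like the strainers', flat shoulder 38 mm across, cone, then a straight band 50 mm across from 25 to 46 mm above the foot (grip here). Seated on a strainer, its centre is 29 mm above that strainer's centre
- rack: white rack with three wells in a row, 70 x 196 mm, 56 mm high, fixed. Origin: centre of its underside on the worktop; the row of wells, 60 mm apart, runs along its y axis, so the sides along its x axis are free of tubes
- tube_capped_a_top (a point): a closed tube with an orange screw cap 40 mm across in the same rack; point: centre of the cap's top, 90 mm above the worktop. Fixed
- tube_capped_b_top (a point): the other closed tube with an orange screw cap 40 mm across; point: centre of the cap's top, 90 mm above the worktop. Fixed
- dropper_center (a point): loose white dropper bottle with a blue cap, 22 mm across and 58 mm high, standing among the strainers; point: its centre, half-way up

How it is judged (in metres and radians):
On the way, in this order (a step that is already met when the one before it is completed fails the run):
1. the blue strainer sits fully home in the open tube (horizontal distance between strainer_blue_center and tube_open_mouth below 0.004 m and z of strainer_blue_center in the frame of tube_open_mouth between 0.003 and 0.009 m and angle between strainer_blue_center's own z axis and vertical below 0.12 rad), for 0.2 s.
2. the white strainer sits fully home on the blue one (horizontal distance between strainer_white_center and strainer_blue_center below 0.004 m and z of strainer_white_center in the frame of strainer_blue_center between 0.021 and 0.027 m and angle between strainer_white_center's own z axis and vertical below 0.12 rad), for 0.2 s.
3. the yellow strainer sits fully home on the white one (horizontal distance between strainer_yellow_center and strainer_white_center below 0.004 m and z of strainer_yellow_center in the frame of strainer_white_center between 0.021 and 0.027 m and angle between strainer_yellow_center's own z axis and vertical below 0.12 rad), for 0.2 s.
4. the funnel sits fully home on the yellow strainer (horizontal distance between funnel_center and strainer_yellow_center below 0.004 m and z of funnel_center in the frame of strainer_yellow_center between 0.026 and 0.032 m and angle between funnel_center's own z axis and vertical below 0.12 rad), for 0.2 s.
At the end, for the whole second after the job is handed in: From below, on the open tube: blue, white, yellow strainer and funnel, each within 4 mm of the axis of the one below, within 3 mm of its seated height and within 7 degrees of upright, released and at rest; the red strainer within 40 mm of its first place (all of step 1 and all of step 2 and all of step 3 and all of step 4 and linear speed of each of strainer_blue, strainer_white, strainer_yellow, funnel below 0.02 m/s and distance of strainer_red_center from where it was at the start of the episode below 0.04 m); the robot touches nothing.
It fails at once if the red strainer is moved by more than 40 mm (distance of strainer_red_center from where it was at the start of the episode above 0.04 m).
It fails at once if the dropper bottle is knocked over (angle between dropper_center's own z axis and vertical above 0.6 rad).
It also fails if it takes over 115 s, if anything falls off the work surface, if the arm or the gripper's body presses on something with over 40 N, if the wrist force passes 120 N, or if a joint passes its speed limit or range.

## Working session

There is one attempt and no reset: what is moved stays moved. The work goes in short steps, Python scripts to look and compute and a tool call to move; the robot and the scene stay as the last step left them, time stands still between calls to the robot, and variables do not carry over. Pictures are saved under pics/ and viewed, at most 14 in all, crops included, and the job is handed in when it is done.

Besides the shell and the picture viewer there is one more tool, called after "Emit:" as name(argument=value, ...), one argument or row to a line, values as JSON. move_arm: Moves the arm, as the interface text tells. Its arguments: {"type":"object","properties":{"moves":{"type":"array"}},"required":["moves"]}

```bash
mkdir -p pics; cat > h.py <<'E'
import numpy as np, cv2
from plant import ctrl, vision
def snap(name,fn=None):
    m=vision.camera_model(name); im,d=vision.snapshot(name)
    if fn: cv2.imwrite('pics/'+fn,im[:,:,::-1])
    f=200/np.tan(np.radians(m['vertical_fov'])/2)
    v,u=np.mgrid[0:400,0:640]
    P=np.stack([(u-m['cx'])/f*d,(v-m['cy'])/f*d,d],-1)
    T=np.array(m['cam_to_world']); W=P@T[:3,:3].T+T[:3,3]
    W[d==0]=np.nan
    return im,d,W,m
E
python3 - <<'E'
from h import *
for n in ('top','scene'):
    im,d,W,m=snap(n,n+'0.png'); np.save(n,W); print(n,m['vertical_fov'],m['cx'],m['cy'],np.round(m['cam_to_world'],3).tolist())
o=ctrl.get_obs(); print(o)
E
```

```text
top 53.96148062375871 323.0434506770603 209.20536510723315 [[-0.002, -0.996, 0.094, 0.447], [-1.0, 0.001, -0.011, 0.048], [0.011, -0.094, -0.996, 1.019], [0.0, 0.0, 0.0, 1.0]]
scene 42.73804580624479 318.90124057448986 198.91346642352434 [[0.805, -0.42, 0.419, 0.071], [-0.593, -0.559, 0.58, -0.605], [-0.009, -0.715, -0.699, 0.846], [0.0, 0.0, 0.0, 1.0]]
{'clock': 0.1, 'joint_pos': array([ 8.66946350e+01,  2.05879900e+01,  6.38023930e-01, -1.75376374e-02,
       -7.01352823e+01, -1.65064479e+01]), 'qvel': array([-0.00324852, -0.16408223,  0.19262709,  0.09832075, -0.14835883,
        0.03354997]), 'tau': array([-2.34316649e-03, -5.84161341e+01,  2.93753046e+01,  7.01562747e+00,
        1.01677689e-02, -5.25513099e-05]), 'tool_pos': array([0.22866509, 0.63463059, 0.23370196]), 'orientation': array([ 1.79913580e+02, -8.41546505e-03, -1.98177781e+01]), 'force': array([-0.3510544 , -0.5259191 , -0.31757745]), 'moment': array([ 0.08526853,  0.00252317, -0.02457895]), 'gripper_force': 0.0, 'opening': 0.08758838268838912}
```

View pics/top0.png

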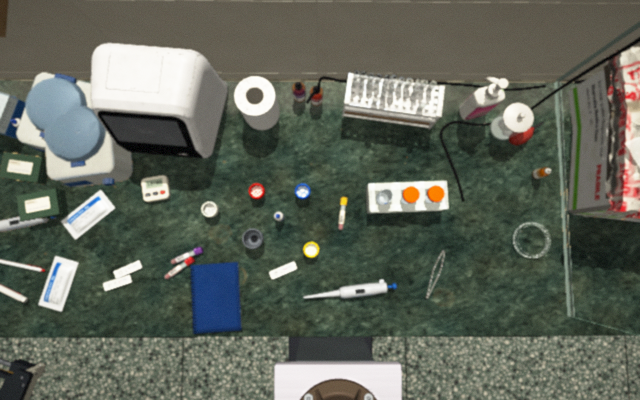

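View pics/scene0.png

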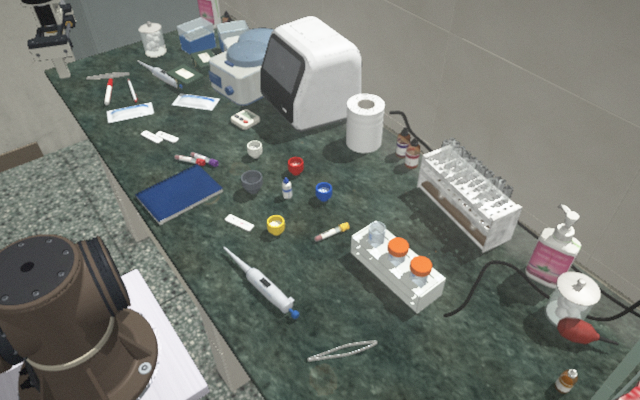

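The top view shows white (209,209), red (256,191), blue (302,190), dropper (279,216), funnel (253,239), yellow (311,250), and the open tube (384,197) with caps at (410,195) and (435,194).

```bash
python3 - <<'E'
from h import *
for n,px in (('top',dict(white=(209,209),red=(256,191),blue=(302,190),drop=(279,216),fun=(253,239),yel=(311,250),tube=(384,197),c1=(410,195),c2=(435,194))),):
  W=np.load(n+'.npy')
  for k,(u,v) in px.items():
    w=W[v-16:v+17,u-16:u+17].reshape(-1,3) if k not in('tube','c1','c2') else W[v-12:v+13,u-12:u+13].reshape(-1,3)
    zt={'drop':.05,'fun':.036,'tube':.078,'c1':.08,'c2':.08}.get(k,.027)
    s=w[w[:,2]>zt]
    if len(s)<3: print(k,len(s),np.nanmax(w[:,2]));continue
    lo,hi=s.min(0),s.max(0); c=cv2.minEnclosingCircle(s[:,:2].astype(np.float32))
    print(k,len(s),np.round((lo+hi)/2,4)[:2],np.round(hi-lo,3),'circ',np.round(c[0],4),round(c[1],4),'z',np.round(hi[2],4))
W=np.load('top.npy')
s=W[175:220,362:455].reshape(-1,3); s=s[(s[:,2]>.045)&(s[:,2]<.065)]
print(cv2.minAreaRect(s[:,:2].astype(np.float32)),np.median(s[:,2]), 'table',np.nanmedian(W[220:260,330:420,2]))
E
```

```text
white 89 [0.5403 0.3224] [0.036 0.037 0.012] circ [0.5393 0.3228] 0.0196 z 0.0398
red 84 [0.5862 0.2055] [0.036 0.037 0.013] circ [0.586  0.2051] 0.0193 z 0.0396
blue 71 [0.5857 0.089 ] [0.036 0.038 0.012] circ [0.5865 0.089 ] 0.0193 z 0.04
drop 17 [0.5213 0.1485] [0.01  0.01  0.008] circ [0.5225 0.1485] 0.0052 z 0.0584
fun 93 [0.4663 0.211 ] [0.047 0.048 0.013] circ [0.4662 0.2115] 0.025 z 0.0495
yel 67 [0.4388 0.0674] [0.037 0.035 0.012] circ [0.4386 0.0669] 0.0192 z 0.0394
tube 53 [ 0.5685 -0.1139] [0.034 0.033 0.012] circ [ 0.5682 -0.1141] 0.0174 z 0.0911
c1 230 [ 0.5703 -0.174 ] [0.04  0.041 0.014] circ [ 0.5705 -0.1739] 0.0205 z 0.0943
c2 229 [ 0.5725 -0.2331] [0.04  0.04  0.013] circ [ 0.5725 -0.2337] 0.0205 z 0.095
((0.5704550743103027, -0.17417152225971222), (0.070525161921978, 0.19629016518592834), 2.0529167652130127) 0.05416037677061014 table -4.922069120549821e-05
```

Emit:
move_arm(
  moves=[8.7,0,0,0,0,0,0.15,8.7,0,0,0,0,0,0.15,8.7,0,0,0,0,0,0.15,8.7,0,0,0,0,0,0.15,8.7,0,0,0,0,0,0.15,8.7,0,0,0,0,0,0.15,8.7,0,0,0,0,0,0.15,8.7,0,0,0,0,0,0.15],
)

```text
clock: 0.9
tool_pos: [0.2287, 0.6348, 0.234]
orientation: [180.0, -0.1, -88.9]
force: [0.2, 0.4, -0.2]
opening: 0.0872
gripper_force: 0.0
```

Emit:
move_arm(
  moves=[8.7,0,0,0,0,0,0.026,8.7,3.5,-2.5,0,0,0,0,8.7,3.5,-2.5,0,0,0,0,8.7,3.5,-2.5,0,0,0,0,8.7,3.5,-2.5,0,0,0,0,8.7,3.5,-2.5,0,0,0,0,8.7,3.5,-2.5,0,0,0,0,8.7,3.5,-2.5,0,0,0,0],
)

```text
clock: 1.7
tool_pos: [0.4042, 0.3882, 0.2346]
orientation: [180.0, 0.0, -89.8]
force: [0.3, 1.0, 0.1]
opening: 0.0869
gripper_force: 0.0
```

Emit:
move_arm(
  moves=[8.7,3.5,-2.3,0,0,0,0,8.7,3.5,-2.3,0,0,0,0,8.7,3.5,-2.3,0,0,0,0,8.7,3.5,-2.3,0,0,0,0,8.7,3.5,-2.3,0,0,0,0,8.7,3.5,-2.3,0,0,0,0,8.7,3.5,-2.3,0,0,0,0,8.7,3.5,-2.3,0,0,0,0],
)

```text
clock: 2.5
tool_pos: [0.5879, 0.1081, 0.2345]
orientation: [180.0, 0.0, -89.8]
force: [0.9, 0.3, 0.6]
opening: 0.0871
gripper_force: 0.0
```

```bash
python3 - <<'E'
from h import *
im,d,W,m=snap('wrist','w1.png'); np.save('w1',W)
o=ctrl.get_obs(); print(o['clock'],o['tool_pos'],o['orientation'],o['joint_pos'],np.round(m['cam_to_world'],3).tolist())
E
```

```text
2.55 [0.59019145 0.10396362 0.23417129] [ 1.79991000e+02 -1.03144294e-01 -8.99503565e+01] [ 28.71250426  13.50762349  -9.31698444   0.09347051 -67.23279023
 -28.69908396] [[-1.0, -0.003, -0.001, 0.589], [-0.003, 0.955, 0.296, 0.028], [0.0, 0.296, -0.955, 0.385], [0.0, 0.0, 0.0, 1.0]]
```

View pics/w1.png

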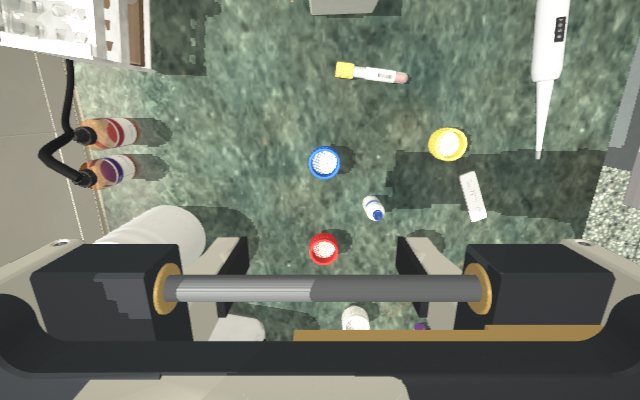

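The wrist view shows blue at (324,162), yellow (447,144), red (323,249) and the dropper (373,207); the fingers straddle the red region in projection.

```bash
cat >> h.py <<'E'
def circ(W,u,v,r,zt,zm=1):
    w=W[max(v-r,0):v+r+1,u-r:u+r+1].reshape(-1,3); s=w[(w[:,2]>zt)&(w[:,2]<zm)]
    c=cv2.minEnclosingCircle(s[:,:2].astype(np.float32))
    return len(s),np.round((s.min(0)+s.max(0))/2,4),np.round(np.ptp(s,0),3),'circ',np.round(c[0],4),round(c[1],4),s[:,2].max().round(4)
E
python3 - <<'E'
from h import *
W=np.load('w1.npy')
print(circ(W,324,162,24,.027));print(circ(W,447,144,26,.027))
print(circ(W,324,162,24,.033));print(circ(W,447,144,26,.033))
E
```

```text
(335, array([0.5856, 0.0901, 0.0326]), array([0.037, 0.036, 0.011]), 'circ', array([0.5854, 0.0905]), 0.0192, np.float64(0.0381))
(468, array([0.4385, 0.0678, 0.0328]), array([0.038, 0.037, 0.011]), 'circ', array([0.4385, 0.0683]), 0.0195, np.float64(0.0384))
(273, array([0.5855, 0.0902, 0.0356]), array([0.037, 0.036, 0.005]), 'circ', array([0.5855, 0.0908]), 0.0189, np.float64(0.0381))
(324, array([0.4381, 0.0681, 0.0357]), array([0.037, 0.036, 0.005]), 'circ', array([0.4381, 0.0686]), 0.0191, np.float64(0.0384))
```

Emit:
move_arm(
  moves=[8.7,1.3,0.45,3,0,0,0,8.7,0,0,4,0,0,0,8.7,0,0,4,0,0,0,8.7,0,0,4,0,0,0,8.7,0,0,0,0,0,0,8.7,0,0,0,0,0,0,8.7,0,0,0,0,0,0],
)

```text
clock: 3.25
tool_pos: [0.5843, 0.0973, 0.0868]
orientation: [-179.8, 0.1, -90.0]
force: [-0.2, -0.0, 1.0]
opening: 0.0873
gripper_force: 0.0
```

Emit:
move_arm(
  moves=[8.7,0.7,-0.1,2.8,0,0,0,8.7,0,0,2,0,0,0,8.7,0,0,2,0,0,0,8.7,0,0,0,0,0,0,8.7,0,0,0,0,0,0,8.7,0,0,0,0,0,0],
)

```text
clock: 3.85
tool_pos: [0.5851, 0.0903, 0.0187]
orientation: [-179.8, 0.1, -90.0]
force: [-0.4, 0.1, 0.4]
opening: 0.0867
gripper_force: 0.0
```

Emit:
move_arm(
  moves=[3,0,0,0,0,0,0,3,0,0,0,0,0,0,3,0,0,0,0,0,0,3,0,0,0,0,0,0,3,0,0,0,0,0,0,3,0,0,0,0,0,0,3,0,0,0,0,0,0,3,0,0,0,0,0,0],
)

```text
clock: 4.65
tool_pos: [0.5838, 0.0896, 0.0165]
orientation: [180.0, -0.0, -90.1]
force: [-0.3, -0.9, -0.0]
opening: 0.0375
gripper_force: 30.0
```

Emit:
move_arm(
  moves=[3,0,0,-2,0,0,0,3,0,0,-4,0,0,0,3,0,0,-4,0,0,0,3,0,0,-4,0,0,0,3,0,0,-4,0,0,0,3,3,0,0,0,0,0,3,3,0.7,0,0,0,0,3,3,1,0,0,0,0],
)

```text
clock: 5.45
tool_pos: [0.5665, -0.001, 0.1968]
orientation: [-180.0, 0.0, -90.0]
force: [0.2, 0.0, -0.3]
opening: 0.0375
gripper_force: 30.0
```

Emit:
move_arm(
  moves=[3,3,0,0,0,0,0,3,3,0,0,0,0,0,3,2,0,0,0,0,0,3,1,0,0,0,0,0,3,0,0,0,0,0,0,3,0,0,0,0,0,0,3,0,0,0,0,0,0,3,0,0,0,0,0,0],
)

```text
clock: 6.25
tool_pos: [0.5667, -0.0895, 0.1966]
orientation: [-180.0, 0.0, -90.0]
force: [-0.5, -0.4, -1.0]
opening: 0.0374
gripper_force: 30.0
```

```bash
python3 - <<'E'
from h import *
im,d,W,m=snap('wrist','w2.png'); np.save('w2',W)
o=ctrl.get_obs(); print(o['clock'],o['tool_pos'],o['orientation'],o['opening'])
f=200/np.tan(np.radians(m['vertical_fov'])/2);T=np.linalg.inv(m['cam_to_world'])
p=T@[.568,-.1128,.088,1];print(m['cx']+f*p[0]/p[2],m['cy']+f*p[1]/p[2])
E
```

```text
6.3 [ 0.56666209 -0.08961509  0.19658988] [-1.79996815e+02  3.12066155e-03 -9.00006580e+01] 0.03738509025601451
321.08243249440164 174.93110460519077
```

View pics/w2.png

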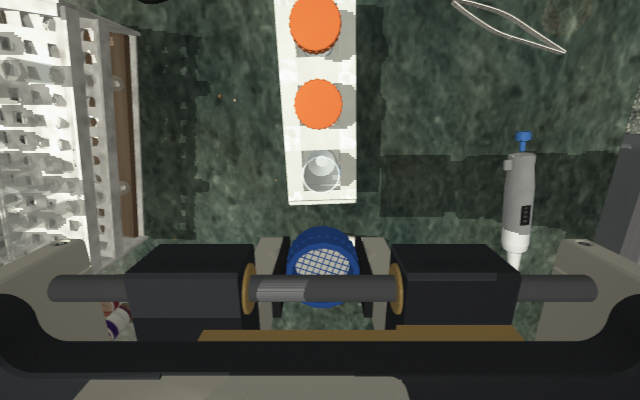

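The tube mouth is at (321,173), matching its projection, and blue is held upright between the fingers at (323,262). I'll measure both.

```bash
python3 - <<'E'
from h import *
W=np.load('w2.npy')
print('tube',circ(W,321,173,26,.08,.097));print('tube',circ(W,321,173,26,.084,.097));print('cap1',circ(W,318,103,32,.085,.1))
print('held',circ(W,323,262,36,.19,.24)); w=W[228:248,300:345].reshape(-1,3); s=w[w[:,2]>.17]; print(s.min(0),s.max(0))
E
```

```text
tube (372, array([ 0.568 , -0.113 ,  0.0851]), array([0.034, 0.034, 0.01 ]), 'circ', array([ 0.5681, -0.1129]), 0.0175, np.float64(0.0901))
tube (313, array([ 0.568 , -0.113 ,  0.0871]), array([0.034, 0.034, 0.006]), 'circ', array([ 0.568 , -0.1129]), 0.0175, np.float64(0.0901))
cap1 (1906, array([ 0.5705, -0.1729,  0.0897]), array([0.04 , 0.04 , 0.006]), 'circ', array([ 0.5701, -0.1727]), 0.0205, np.float64(0.0927))
held (3076, array([ 0.5665, -0.0946,  0.2041]), array([0.041, 0.027, 0.028]), 'circ', array([ 0.5665, -0.0971]), 0.0208, np.float64(0.2182))
[ 0.55485156 -0.10822428  0.19324612] [ 0.57948204 -0.10208477  0.21786521]
```

Emit:
move_arm(
  moves=[3,2.35,-0.13,0,0,0,0,3,0,0,0,0,0,0,3,0,0,3,0,0,0,3,0,0,3,0,0,0,3,0,0,2.2,0,0,0,3,0,0,0,0,0,0,3,0,0,0,0,0,0,3,0,0,0,0,0,0],
)

```text
clock: 7.1
tool_pos: [0.5689, -0.1136, 0.1161]
orientation: [-179.9, -0.0, -90.0]
force: [-0.4, -0.2, 0.6]
opening: 0.0375
gripper_force: 30.0
```

Emit:
move_arm(
  moves=[3,0,0,0.4,0,0,0,3,0,0,0.4,0,0,0,3,0,0,0.4,0,0,0,3,0,0,0.3,0,0,0,3,0,0,0.2,0,0,0,3,0,0,0,0,0,0,3,0,0,0,0,0,0],
)

```text
clock: 7.8
tool_pos: [0.5679, -0.1139, 0.0975]
orientation: [180.0, -0.0, -90.1]
force: [-0.5, 0.1, -0.7]
opening: 0.0376
gripper_force: 30.0
```

Emit:
move_arm(
  moves=[3,0,0,0.15,0,0,0,3,0,0,0.15,0,0,0,3,0,0,0.1,0,0,0,3,0,0,0,0,0,0,3,0,0,0,0,0,0],
)

```text
clock: 8.3
tool_pos: [0.5679, -0.1138, 0.0935]
orientation: [180.0, -0.0, -90.1]
force: [0.3, 0.3, -0.3]
opening: 0.0378
gripper_force: 30.0
```

Emit:
move_arm(
  moves=[3,0,0,0.1,0,0,0,3,0,0,0.1,0,0,0,3,0,0,0,0,0,0,3,0,0,0,0,0,0],
)

```text
clock: 8.7
tool_pos: [0.568, -0.1139, 0.0924]
orientation: [-180.0, -0.0, -90.0]
force: [-1.5, 1.4, 7.1]
opening: 0.0372
gripper_force: 30.0
```

Emit:
move_arm(
  moves=[3,0,0,0.1,0,0,0,3,0,0,0,0,0,0,3,0,0,0,0,0,0],
)

```text
clock: 9.0
tool_pos: [0.5681, -0.1139, 0.0922]
orientation: [-179.9, -0.0, -90.0]
force: [-4.5, 2.3, 13.6]
opening: 0.0378
gripper_force: 30.0
```

Emit:
move_arm(
  moves=[5,0,0,0,0,0,0,8.7,0,0,0,0,0,0,8.7,0,0,0,0,0,0,8.7,0,0,0,0,0,0,8.7,0,0,-3,0,0,0,8.7,0,0,-4,0,0,0,8.7,0,0,-3,0,0,0,8.7,-2.4,0,0,0,0,0],
)

```text
clock: 9.8
tool_pos: [0.5704, -0.0911, 0.1952]
orientation: [-179.6, -0.0, -90.1]
force: [0.5, 0.1, 0.7]
opening: 0.0867
gripper_force: 0.0
```

```bash
cat > look.py <<'E'
import sys
from h import *
x,y,z=map(float,sys.argv[1:4]); fn=sys.argv[4]
im,d,W,m=snap('wrist',fn); o=ctrl.get_obs(); print(o['clock'],o['tool_pos'].round(4),o['force'].round(1))
s=W.reshape(-1,3); s=s[(np.hypot(s[:,0]-x,s[:,1]-y)<.032)&(s[:,2]>z)&(s[:,2]<z+.035)]
top=s[:,2].max(); r=s[s[:,2]>top-.006]; c=cv2.minEnclosingCircle(r[:,:2].astype(np.float32))
# tilt of the rim ring: plane through points near the rim top
q=r[np.hypot(*(r[:,:2]-c[0]).T)>c[1]-.004]; a=np.linalg.lstsq(np.c_[q[:,:2]-c[0],np.ones(len(q))],q[:,2],rcond=None)[0]
print(len(s),'top',top.round(4),'c',np.round(c[0],4),'r',round(c[1],4),'bbox',((r.min(0)+r.max(0))/2).round(4),'tilt',a[:2].round(3),a[2].round(4))
E
python3 look.py .568 -.113 .095 w3.png
```

```text
9.85 [ 0.5693 -0.0877  0.193 ] [-0.5  1.7 -1.2]
1746 top 0.1142 c [ 0.5683 -0.1128] r 0.019 bbox [ 0.5685 -0.113   0.1112] tilt [-0.001 -0.009] 0.1119
```

View pics/w3.png

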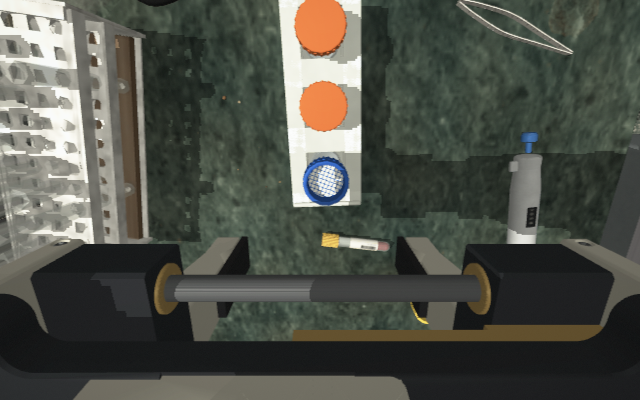

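Blue is home (rim at 112 mm after the 2 mm depth bias, level, centred). Now white.

Emit:
move_arm(
  moves=[8.7,-4.3,0.3,-0.3,0,0,0,8.7,-4.3,0.3,0,0,0,0,8.7,-4.3,0.3,0,0,0,0,8.7,-4.3,0.3,0,0,0,0,8.7,-4.3,0.3,0,0,0,0,8.7,-4.3,0.3,0,0,0,0,8.7,-4.3,0.3,0,0,0,0,8.7,-4.3,0.3,0,0,0,0],
)

```text
clock: 10.65
tool_pos: [0.5436, 0.2559, 0.1931]
orientation: [180.0, -0.0, -90.0]
force: [0.7, 0.5, -0.3]
opening: 0.087
gripper_force: 0.0
```

Emit:
move_arm(
  moves=[8.7,-4.3,0.3,0,0,0,0,8.7,-4.3,0.3,0,0,0,0,8.7,0,0,0,0,0,0,8.7,0,0,0,0,0,0,8.7,0,0,0,0,0,0],
)

```text
clock: 11.15
tool_pos: [0.5381, 0.3395, 0.193]
orientation: [180.0, -0.0, -90.1]
force: [0.1, -0.1, 1.0]
opening: 0.0869
gripper_force: 0.0
```

```bash
python3 look.py .539 .324 .02 w4.png
```

```text
11.2 [0.5383 0.3392 0.1933] [ 0.5 -0.8  0.3]
1039 top 0.0386 c [0.5392 0.3246] r 0.019 bbox [0.539  0.3246 0.0356] tilt [ 0.003 -0.008] 0.036
```

View pics/w4.png

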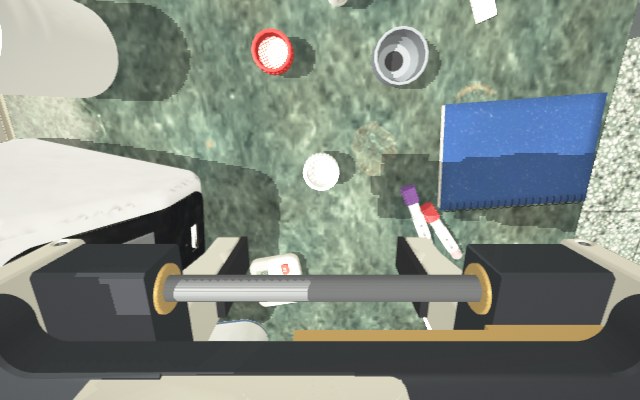

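White is at (321,172), funnel (400,55), red (272,51). I'll check the clearance to the white instrument at the left before descending.

```bash
python3 - <<'E'
from h import *
for s in (np.load('top.npy').reshape(-1,3),np.load('scene.npy').reshape(-1,3)):
    for y0 in (.26,.28,.30,.32,.34,.36):
        q=s[(abs(s[:,1]-y0)<.01)&(s[:,2]>.02)&(s[:,0]>.565)&(s[:,2]<.4)]; print(y0,len(q),q[:,0].min().round(3) if len(q) else None)
E
```

```text
0.26 715 0.891
0.28 748 0.834
0.3 1987 0.748
0.32 2267 0.675
0.34 1612 0.671
0.36 1503 0.671
0.26 537 0.794
0.28 494 0.889
0.3 1867 0.754
0.32 2747 0.676
0.34 1199 0.668
0.36 788 0.67
```

Emit:
move_arm(
  moves=[8.7,1.46,-0.09,2.5,0,0,0,8.7,0,0,4,0,0,0,8.7,0,0,4,0,0,0,8.7,0,0,4,0,0,0,8.7,0,0,2,0,0,0,8.7,0,0,1,0,0,0,8.7,0,0,0,0,0,0,8.7,0,0,0,0,0,0],
)

```text
clock: 12.0
tool_pos: [0.54, 0.3257, 0.0198]
orientation: [-179.9, 0.1, -90.1]
force: [0.6, -0.7, 0.3]
opening: 0.0868
gripper_force: 0.0
```

Emit:
move_arm(
  moves=[3,0,0,0,0,0,0,3,0,0,0,0,0,0,3,0,0,0,0,0,0,3,0,0,0,0,0,0,3,0,0,0,0,0,0,3,0,0,0,0,0,0,3,0,0,0,0,0,0,3,0,0,0,0,0,0],
)

```text
clock: 12.8
tool_pos: [0.5391, 0.3256, 0.0185]
orientation: [180.0, -0.0, -90.1]
force: [-0.3, 0.1, 0.7]
opening: 0.0368
gripper_force: 30.0
```

Emit:
move_arm(
  moves=[3,0,0,-2,0,0,0,3,0,0,-4,0,0,0,3,0,0,-4,0,0,0,3,0,0,-4,0,0,0,3,0,0,-3,0,0,0,3,2,0,0,0,0,0,3,3.5,0,0,0,0,0,3,4,-0.3,0,0,0,0],
)

```text
clock: 13.6
tool_pos: [0.5414, 0.2298, 0.1881]
orientation: [180.0, 0.0, -90.0]
force: [-0.1, -0.9, 0.5]
opening: 0.0363
gripper_force: 30.0
```

Emit:
move_arm(
  moves=[3,4,-0.4,0,0,0,0,3,4,-0.4,0,0,0,0,3,4,-0.4,0,0,0,0,3,4,-0.4,0,0,0,0,3,4,-0.4,0,0,0,0,3,4,-0.4,0,0,0,0,3,4,-0.2,0,0,0,0,3,3,0,0,0,0,0],
)

```text
clock: 14.4
tool_pos: [0.5671, -0.0818, 0.1879]
orientation: [179.9, -0.0, -90.1]
force: [0.4, -0.2, -0.4]
opening: 0.0367
gripper_force: 30.0
```

Emit:
move_arm(
  moves=[3,2,0,0,0,0,0,3,1.3,0,0,0,0,0,3,0,0,0,0,0,0,3,0,0,0,0,0,0,3,0,0,0,0,0,0],
)

```text
clock: 14.9
tool_pos: [0.5677, -0.1117, 0.1885]
orientation: [180.0, 0.0, -90.0]
force: [-1.6, 1.1, -0.2]
opening: 0.0366
gripper_force: 30.0
```

Emit:
move_arm(
  moves=[3,0.05,-0.05,3,0,0,0,3,0,0,2,0,0,0,3,0,0,0.4,0,0,0,3,0,0,0.4,0,0,0,3,0,0,0.4,0,0,0,3,0,0,0.3,0,0,0,3,0,0,0,0,0,0,3,0,0,0,0,0,0],
)

```text
clock: 15.7
tool_pos: [0.5685, -0.1129, 0.124]
orientation: [-180.0, -0.0, -90.1]
force: [0.6, 1.1, 0.1]
opening: 0.0362
gripper_force: 30.0
```

Emit:
move_arm(
  moves=[3,0,0,0.15,0,0,0,3,0,0,0.15,0,0,0,3,0,0,0.1,0,0,0,3,0,0,0,0,0,0,3,0,0,0,0,0,0],
)

```text
clock: 16.2
tool_pos: [0.5684, -0.113, 0.12]
orientation: [-180.0, -0.0, -90.0]
force: [-0.8, 0.0, 3.8]
opening: 0.0366
gripper_force: 32.1
```

Emit:
move_arm(
  moves=[3,0,0,0.1,0,0,0,3,0,0,0.1,0,0,0,3,0,0,0,0,0,0,3,0,0,0,0,0,0],
)

```text
clock: 16.6
tool_pos: [0.5687, -0.1131, 0.1191]
orientation: [-179.9, -0.0, -90.0]
force: [-3.0, 1.5, 14.0]
opening: 0.0368
gripper_force: 34.2
```

Firm contact at the expected height; release, retreat and check.

Emit:
move_arm(
  moves=[5,0,0,0,0,0,0,8.7,0,0,0,0,0,0,8.7,0,0,0,0,0,0,8.7,0,0,0,0,0,0,8.7,0,0,-3,0,0,0,8.7,0,0,-4,0,0,0,8.7,-1,0,-2,0,0,0,8.7,-1.5,0,0,0,0,0],
)

```text
clock: 17.4
tool_pos: [0.5699, -0.088, 0.2107]
orientation: [-179.7, 0.0, -90.1]
force: [0.0, 0.1, -0.8]
opening: 0.0864
gripper_force: 0.0
```

```bash
python3 look.py .568 -.113 .12 w5.png
```

```text
17.45 [ 0.569  -0.086   0.2087] [-0.5  1.3 -1.1]
1882 top 0.1384 c [ 0.5683 -0.1134] r 0.019 bbox [ 0.568  -0.1136  0.1354] tilt [-0.001 -0.005] 0.136
```

White home (24 mm above blue). Yellow next.

Emit:
move_arm(
  moves=[8.7,-3.4,2.6,0,0,0,0,8.7,-3.4,2.6,0,0,0,0,8.7,-3.4,2.6,0,0,0,0,8.7,-3.4,2.6,0,0,0,0,8.7,-3.4,2.6,1,0,0,0,8.7,0,0,0,0,0,0,8.7,0,0,0,0,0,0,8.7,0,0,0,0,0,0],
)

```text
clock: 18.25
tool_pos: [0.4385, 0.082, 0.1971]
orientation: [180.0, -0.0, -90.0]
force: [-0.8, -0.7, -0.4]
opening: 0.0869
gripper_force: 0.0
```

```bash
python3 look.py .4383 .068 .02 w6.png
```

```text
18.3 [0.4387 0.0817 0.1972] [-0.3  0.3  0.5]
1008 top 0.039 c [0.4378 0.068 ] r 0.019 bbox [0.4378 0.0683 0.0361] tilt [-0.006  0.004] 0.0361
```

Emit:
move_arm(
  moves=[8.7,1.35,0.08,2.9,0,0,0,8.7,0,0,4,0,0,0,8.7,0,0,4,0,0,0,8.7,0,0,4,0,0,0,8.7,0,0,2,0,0,0,8.7,0,0,1,0,0,0,8.7,0,0,0,0,0,0,8.7,0,0,0,0,0,0],
)

```text
clock: 19.1
tool_pos: [0.4384, 0.0686, 0.0191]
orientation: [-180.0, 0.0, -90.1]
force: [-1.1, 0.9, 1.2]
opening: 0.0869
gripper_force: 0.0
```

Emit:
move_arm(
  moves=[3,0,0,0,0,0,0,3,0,0,0,0,0,0,3,0,0,0,0,0,0,3,0,0,0,0,0,0,3,0,0,0,0,0,0,3,0,0,0,0,0,0,3,0,0,0,0,0,0,3,0,0,0,0,0,0],
)

```text
clock: 19.9
tool_pos: [0.4377, 0.0687, 0.0186]
orientation: [-180.0, -0.0, -90.1]
force: [-0.1, -0.1, 0.8]
opening: 0.0374
gripper_force: 30.0
```

Emit:
move_arm(
  moves=[3,0,0,-2.5,0,0,0,3,0,0,-4,0,0,0,3,0,0,-4,0,0,0,3,0,0,-4,0,0,0,3,0,0,-4,0,0,0,3,2,-1.5,0,0,0,0,3,3,-2.5,0,0,0,0,3,4,-2.5,0,0,0,0],
)

```text
clock: 20.7
tool_pos: [0.5034, -0.0215, 0.2043]
orientation: [-179.9, 0.1, -89.9]
force: [1.6, 2.1, -0.4]
opening: 0.0374
gripper_force: 30.0
```

Emit:
move_arm(
  moves=[3,4,-2.5,0,0,0,0,3,3,-2.5,0,0,0,0,3,2.1,-1.5,0,0,0,0,3,0,0,0,0,0,0,3,0,0,0,0,0,0,3,0,0,0,0,0,0],
)

```text
clock: 21.3
tool_pos: [0.5669, -0.112, 0.2034]
orientation: [180.0, 0.0, -90.0]
force: [-0.5, 0.3, -0.6]
opening: 0.0372
gripper_force: 30.0
```

Emit:
move_arm(
  moves=[3,0.1,-0.12,2,0,0,0,3,0,0,2,0,0,0,3,0,0,0.4,0,0,0,3,0,0,0.4,0,0,0,3,0,0,0.4,0,0,0,3,0,0,0.3,0,0,0,3,0,0,0,0,0,0,3,0,0,0,0,0,0],
)

```text
clock: 22.1
tool_pos: [0.5688, -0.1134, 0.149]
orientation: [-180.0, -0.0, -90.1]
force: [-0.6, 0.4, -0.5]
opening: 0.0375
gripper_force: 30.0
```

Emit:
move_arm(
  moves=[3,0,0,0.15,0,0,0,3,0,0,0.15,0,0,0,3,0,0,0.1,0,0,0,3,0,0,0,0,0,0,3,0,0,0,0,0,0],
)

```text
clock: 22.6
tool_pos: [0.5686, -0.1134, 0.1445]
orientation: [180.0, -0.0, -90.1]
force: [0.0, -0.2, -0.0]
opening: 0.0372
gripper_force: 30.0
```

Emit:
move_arm(
  moves=[3,0,0,0.1,0,0,0,3,0,0,0.1,0,0,0,3,0,0,0.1,0,0,0,3,0,0,0,0,0,0,3,0,0,0,0,0,0],
)

```text
clock: 23.1
tool_pos: [0.5689, -0.1136, 0.1425]
orientation: [-180.0, -0.0, -90.0]
force: [-2.5, 0.9, 8.1]
opening: 0.0377
gripper_force: 30.0
```

Emit:
move_arm(
  moves=[3,0,0,0.05,0,0,0,3,0,0,0,0,0,0,5,0,0,0,0,0,0,8.7,0,0,0,0,0,0,8.7,0,0,0,0,0,0,8.7,0,0,0,0,0,0,8.7,0,0,-3,0,0,0,8.7,0,0,-4,0,0,0],
)

```text
clock: 23.9
tool_pos: [0.5672, -0.1134, 0.2095]
orientation: [179.7, -0.0, -90.1]
force: [0.6, -0.1, 0.2]
opening: 0.0799
gripper_force: 0.0
```

Emit:
move_arm(
  moves=[8.7,-1.2,0,-1.5,0,0,0,8.7,-1.3,0,-1,0,0,0,8.7,0,0,0,0,0,0],
)

```text
clock: 24.2
tool_pos: [0.5692, -0.0871, 0.2371]
orientation: [-179.9, 0.0, -90.0]
force: [0.5, -0.2, 0.1]
opening: 0.0868
gripper_force: 0.0
```

```bash
python3 look.py .568 -.113 .144 w7.png
```

```text
24.25 [ 0.5686 -0.0875  0.2358] [-1.   0.8 -0.8]
1851 top 0.1622 c [ 0.569  -0.1141] r 0.019 bbox [ 0.5687 -0.1141  0.1593] tilt [-0.002 -0.004] 0.16
```

Yellow home. Funnel next.

Emit:
move_arm(
  moves=[8.7,-4,1.3,0,0,0,0,8.7,-4,1.3,0,0,0,0,8.7,-4,1.3,0,0,0,0,8.7,-4,1.3,0,0,0,0,8.7,-4,1.3,0.5,0,0,0,8.7,-4,1.3,0.5,0,0,0,8.7,-4,1.3,0.5,0,0,0,8.7,-3,1.2,0,0,0,0],
)

```text
clock: 25.05
tool_pos: [0.4643, 0.2229, 0.2189]
orientation: [179.8, -0.1, -90.0]
force: [0.9, -0.0, -0.2]
opening: 0.0872
gripper_force: 0.0
```

Emit:
move_arm(
  moves=[8.7,0,0,0,0,0,0,8.7,0,0,0,0,0,0,8.7,0,0,0,0,0,0],
)

```text
clock: 25.35
tool_pos: [0.4658, 0.2209, 0.2203]
orientation: [179.9, -0.1, -90.1]
force: [0.6, -0.0, 0.4]
opening: 0.087
gripper_force: 0.0
```

```bash
python3 look.py .466 .2125 .03 w8.png
```

```text
25.4 [0.466  0.2207 0.2205] [-0.1 -1.1  0.9]
562 top 0.0484 c [0.4655 0.2132] r 0.0249 bbox [0.4655 0.2131 0.0455] tilt [ 0.002 -0.004] 0.0461
```

View pics/w8.png

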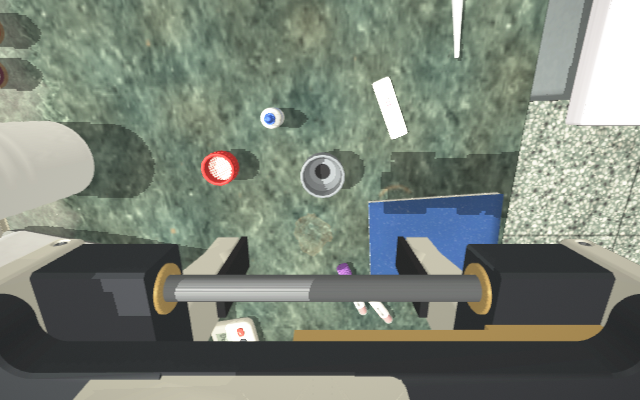

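Funnel at (322,176) stands clear of red (220,168) and dropper (271,118).

Emit:
move_arm(
  moves=[8.7,0.75,0.05,3.6,0,0,0,8.7,0,0,4,0,0,0,8.7,0,0,4,0,0,0,8.7,0,0,4,0,0,0,8.7,0,0,3,0,0,0,8.7,0,0,1,0,0,0,8.7,0,0,0,0,0,0,8.7,0,0,0,0,0,0],
)

```text
clock: 26.2
tool_pos: [0.4664, 0.2144, 0.0262]
orientation: [-179.9, 0.0, -90.1]
force: [-0.1, -0.1, 0.2]
opening: 0.0871
gripper_force: 0.0
```

Emit:
move_arm(
  moves=[4,0,0,0,0,0,0,4,0,0,0,0,0,0,4,0,0,0,0,0,0,4,0,0,0,0,0,0,4,0,0,0,0,0,0,4,0,0,0,0,0,0,4,0,0,0,0,0,0,4,0,0,0,0,0,0],
)

```text
clock: 27.0
tool_pos: [0.4655, 0.2143, 0.0252]
orientation: [-180.0, 0.0, -90.0]
force: [-1.8, -0.3, 3.8]
opening: 0.049
gripper_force: 30.0
```

Emit:
move_arm(
  moves=[4,0,0,-2.5,0,0,0,4,0,0,-4,0,0,0,4,0,0,-4,0,0,0,4,0,0,-4,0,0,0,4,0,0,-4,0,0,0,4,1,0,-1.5,0,0,0,4,2.7,-1,0,0,0,0,4,4,-1.3,0,0,0,0],
)

```text
clock: 27.8
tool_pos: [0.4886, 0.1376, 0.2257]
orientation: [-179.9, 0.1, -89.9]
force: [0.8, 0.3, -0.4]
opening: 0.0494
gripper_force: 30.0
```

Emit:
move_arm(
  moves=[4,4,-1.4,0,0,0,0,4,4,-1.4,0,0,0,0,4,4,-1.4,0,0,0,0,4,4,-1.4,0,0,0,0,4,4,-1.4,0,0,0,0,4,3,-1,0,0,0,0,4,2,0,0,0,0,0,4,0,0,0,0,0,0],
)

```text
clock: 28.6
tool_pos: [0.5678, -0.1152, 0.2241]
orientation: [179.9, -0.0, -90.2]
force: [-0.2, 0.9, 0.4]
opening: 0.0495
gripper_force: 30.0
```

Emit:
move_arm(
  moves=[4,0,0,0,0,0,0,4,0,0,0,0,0,0,4,0,0,0,0,0,0],
)

```text
clock: 28.9
tool_pos: [0.5681, -0.112, 0.2251]
orientation: [-180.0, 0.0, -90.0]
force: [-0.8, 0.8, 0.7]
opening: 0.0486
gripper_force: 30.0
```

Emit:
move_arm(
  moves=[4,0.1,-0.06,2,0,0,0,4,0,0,1.2,0,0,0,4,0,0,0.4,0,0,0,4,0,0,0.4,0,0,0,4,0,0,0.4,0,0,0,4,0,0,0.3,0,0,0,4,0,0,0,0,0,0,4,0,0,0,0,0,0],
)

```text
clock: 29.7
tool_pos: [0.5689, -0.1139, 0.1783]
orientation: [-180.0, -0.0, -90.1]
force: [-0.9, 0.6, 0.1]
opening: 0.0489
gripper_force: 30.0
```

Emit:
move_arm(
  moves=[4,0,0,0.15,0,0,0,4,0,0,0.15,0,0,0,4,0,0,0,0,0,0,4,0,0,0,0,0,0],
)

```text
clock: 30.1
tool_pos: [0.5687, -0.1139, 0.1751]
orientation: [180.0, 0.0, -90.1]
force: [-0.5, -1.0, -0.6]
opening: 0.0493
gripper_force: 30.0
```

Emit:
move_arm(
  moves=[4,0,0,0.1,0,0,0,4,0,0,0.1,0,0,0,4,0,0,0,0,0,0,4,0,0,0,0,0,0],
)

```text
clock: 30.5
tool_pos: [0.5689, -0.114, 0.1733]
orientation: [-180.0, -0.0, -90.1]
force: [-1.1, -0.2, 2.6]
opening: 0.0488
gripper_force: 30.0
```

Emit:
move_arm(
  moves=[4,0,0,0.1,0,0,0,4,0,0,0,0,0,0,4,0,0,0,0,0,0],
)

```text
clock: 30.8
tool_pos: [0.5691, -0.1141, 0.1732]
orientation: [-179.9, -0.0, -90.0]
force: [-2.5, 0.2, 9.5]
opening: 0.0489
gripper_force: 30.0
```

Emit:
move_arm(
  moves=[4,0,0,0,0,0,0,6,0,0,0,0,0,0,8.7,0,0,0,0,0,0,8.7,0,0,0,0,0,0,8.7,0,0,0,0,0,0,8.7,0,0,-2,0,0,0,8.7,0,0,-4,0,0,0,8.7,0,0,-3,0,0,0],
)

```text
clock: 31.6
tool_pos: [0.5689, -0.1141, 0.2637]
orientation: [-180.0, -0.0, -90.0]
force: [0.7, 0.5, 0.7]
opening: 0.0867
gripper_force: 0.0
```

Emit:
move_arm(
  moves=[8.7,-1.5,0,0,0,0,0,8.7,-1.5,0,0,0,0,0,8.7,0,0,0,0,0,0,8.7,0,0,0,0,0,0],
)

```text
clock: 32.0
tool_pos: [0.5682, -0.0832, 0.2608]
orientation: [179.9, -0.0, -90.0]
force: [0.5, -0.3, 0.3]
opening: 0.087
gripper_force: 0.0
```

```bash
python3 look.py .568 -.113 .178 w9.png; python3 - <<'E'
from h import *
snap('scene','s2.png')
E
```

```text
32.05 [ 0.5683 -0.0836  0.2609] [ 0.4 -0.6  0.8]
1253 top 0.1962 c [ 0.5689 -0.1149] r 0.025 bbox [ 0.569  -0.1149  0.1932] tilt [ 0.001 -0.007] 0.194
```

View pics/s2.png

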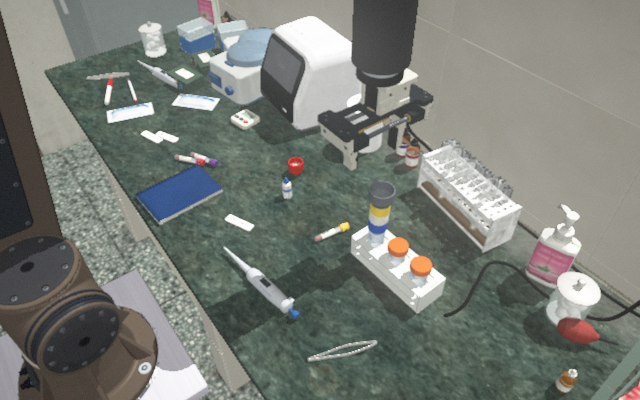

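The stack stands upright at (378,215), blue–white–yellow–funnel, with the rim at the expected 194 mm; red (295,166) and the dropper (287,188) are untouched, and the gripper is clear.

```bash
python3 -c "
from plant import ctrl; print(ctrl.close_job())"
```

```text
the job is handed in; nothing more can be done
None
```

The cascade is built on the open tube (blue, white, yellow, then the grey funnel): each piece was pushed home and measured level and at its seated height, the red strainer and dropper bottle still stand in place, and the job was handed in at about 32 s (no verdict was returned).

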